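Put the lids on the glaze jars

TASK

Two empty stoneware glaze jars stand open on the table and their two lids lie beside them. Put on each jar the lid that fits it, plug in the mouth and flange flat on the rim. Set the lids down gently without dropping them, and leave the jars standing where they are.

Things in the scene. Friction and masses are not known exactly. Their poses are not given: they have to be found in the camera images.
- jar_wide: The wider of two buff stoneware jars: 74 mm outside at the rim (80 mm at the belly), mouth 60 mm across. Takes the lid with the 68 mm flange; the small lid would drop inside. 85 mm tall, wall 7 mm, empty, open at the top, loose, about 0.9 kg. Origin at the centre of the underside, z up. With its lid fully home the lid's origin is 69 mm above the jar's.
- jar_narrow: The narrower of two buff stoneware jars: 62 mm outside at the rim (68 mm at the belly), mouth 48 mm across. Takes the lid with the 56 mm flange; the large lid would stand proud. 85 mm tall, wall 7 mm, empty, open at the top, loose, about 0.9 kg. Origin at the centre of the underside, z up. With its lid fully home the lid's origin is 69 mm above the jar's.
- lid_wide: The larger of two stoneware lids: flange 68 mm across, plug 54 mm across below the flange, tapering to 42 mm at its foot. Stands plug-down on the table: plug 16 mm high, flange 16 to 22 mm above the foot, 24 mm wide round knob from 22 to 48 mm, to grip from above. Origin at the centre of the plug's foot, z up through the knob; about 0.12 kg.
- lid_narrow: The smaller of two stoneware lids: flange 56 mm across, plug 42 mm across below the flange, tapering to 30 mm at its foot. Stands plug-down on the table: plug 16 mm high, flange 16 to 22 mm above the foot, 24 mm wide round knob from 22 to 48 mm, to grip from above. Origin at the centre of the plug's foot, z up through the knob; about 0.12 kg.
Mind the look-alikes: they are no part of the job. Leave any orange or pink look-alike of the jar_narrow alone.

How it is judged:
At the end, for the whole second after the job is handed in: The large lid sits in the wide jar and the small lid in the narrow jar, each fully home: origin 64 to 73 mm above the jar's (nominal 69), within 10 mm of the jar's axis, within 0.12 rad of upright, at rest; both jars upright within 0.1 rad and within 30 mm of where they stood (horizontal distance between lid_wide and jar_wide below 0.01 m and z of lid_wide in the frame of jar_wide between 0.064 and 0.073 m and angle between each of lid_wide, lid_narrow's own z axis and vertical below 0.12 rad and linear speed of each of lid_wide, lid_narrow below 0.02 m/s and horizontal distance between lid_narrow and jar_narrow below 0.01 m and z of lid_narrow in the frame of jar_narrow between 0.064 and 0.073 m and angle between each of jar_wide, jar_narrow's own z axis and vertical below 0.1 rad and distance of each of jar_wide, jar_narrow from where it was at the start of the episode below 0.03 m); the robot touches nothing.
It fails at once if the large lid is dropped or thrown: it moves faster than 0.6 m/s with no finger on it (linear speed of lid_wide above 0.6 m/s and contact force between the fingers and lid_wide below 0.05 N).
It fails at once if the small lid is dropped or thrown: it moves faster than 0.6 m/s with no finger on it (linear speed of lid_narrow above 0.6 m/s and contact force between the fingers and lid_narrow below 0.05 N).
It also fails if it takes over 58 s, if anything falls off the work surface, if the arm or the gripper's body presses on something with over 40 N, if the wrist force passes 120 N, or if a joint passes its speed limit or range.

ROBOT

A 6-joint arm with a two-finger parallel gripper is mounted at the origin on a cart in front of the work surface, level with it; the furniture and walls round the work are solid. World frame = base frame: x ahead of the robot, y to its left, z up, the work surface at z = 0. Lengths are in m, angles in rad, forces in N, time in s.
With the tool pointing down it reaches from about 0.275 to 0.825 m from the base axis. Payload 4.9 kg.
Tool frame: the origin (TCP) lies midway between the tips of the shut fingers; the grasp point (between the pads) lies 19 mm behind it (grip_point_offset is the distance from the TCP to the grasp point, in m); z points along the fingers, y is the line along which they close (so a half turn about z gives the same grasp; the last joint's range is limited). The gripper opens to 85 mm and grips with 20 to 120 N. Pads are 22 mm wide; open, the fingers measure 114 mm over their backs; the gripper's body (76 mm by 85 mm) begins 54 mm behind the grasp point. The pads swing forward as they close: fully open they stand 13 mm farther back than shut.
Start: joints at [-1.314, 0.326, -0.193, 1.052, 0, 1.437], TCP at [0.21, -0.509, 0.231] pointing down, gripper open.
Joint ranges: [-2.65, 2.65], [-0.97, 1.79], [-1.3, 1.35], [-1.93, 2.1], [-1.47, 1.37], [-3.14, 3.14]. Speed limits (rad/s): [2.57, 2.57, 3.14, 3.14, 3.14, 3.14].

INTERFACE

Orientations are given as a rotation vector (axis times angle).
In Python, from cell import * gives the robot as it stands. Calls block until the motion is done:
- movep(position, orientation): joint-space move of the TCP to a pose.
- move_l(position, velocity=0.15, rot=None, until_force=None): straight line of the TCP; rot=None keeps the orientation; velocity is the mean speed in m/s. With until_force (N) it stops when the force on the tool has changed by that much, and returns True; else False.
- set_joints(angles): joint-space move.
- let_go() and grab(newtons=None): open the fingers fully, or close them until they stop; newtons is the grip in N (None keeps the last).
- sleep(seconds).
- ik(position, orientation): joint angles nearest the present ones, or None.
- get_state(): the state.
- grab_frame(name): name is "side" or "top" or "wrist"; returns a dict with "img" (420x560x3 uint8, red, green, blue), "fx", "fy", "cx", "cy" (pixels), "k1" (the pictures are not rectified: a ray, as slopes to the right and down, at radius r is drawn at 1 + k1 r^2 times it, then the intrinsics apply), "cam_to_world" (4x4, takes a point from camera to world coordinates); the wrist camera has in their place "T_tool_cam" (4x4, takes a point from camera to tool coordinates, whose origin is the TCP and whose axes are the flange's). Camera axes: x right, y down, z forward; pixel columns grow to the right and rows downward; lengths in m; the calibration is good to about 2 mm. A picture is of the moment at which its call begins: read the wrist's pose just before it. There is no depth.
A pose or a line that the arm cannot do raises MotionError and nothing moves.
- sign_off(): hands the job in; it is judged then, once.
Trained networks look in the newest picture that a camera, given by its name, has taken for a name from the list of things; names that differ only in an ending like _2 or _b are one class to them, and where a whole thing is asked for, a point or a joint stands for the part that bears it (a point fixed in the world has none). Each returns a list of dicts, best first, with "score" (0 to 1); they miss things now and then, are a little off and sometimes report something else, mostly with a low value. They report only what shows in the picture. A call takes as long as a camera call. They do not tell look-alikes from the thing itself.
- spot_in(camera, name): "centre" ([column, row] in pixels, amid what is visible of it).
- silhouettes(camera, name): "mask" (420x560 bool, what is visible of it) and "centre" ([column, row] in pixels, amid what is visible of it).
- tip_of(camera, name): "centre" ([column, row] in pixels: a listed point, or the origin of a listed thing).
The state is a dict: "clock": time; "q": joint angles; "joint_velocities": joint speeds; "tau": joint torques, N m; "position": TCP position; "eef_rot": TCP orientation; "contact_force": force on the tool from outside, world axes, zero at the start; "wrist_torque": the same for the moment, N m; "finger_gap": opening from 0.0 (shut) to 1.0 (fully open); "grasp_force": force on a finger pad.
Only numpy, scipy, OpenCV 4.12 (cv2) and the standard library are available. Lean on these libraries where they do the work, as an engineer would, in place of code of your own. Each camera call takes 0.05 s, during which the arm holds its last target. There are 200 camera calls.

## Working session

There is one attempt and no reset: what is moved stays moved. The work goes in short steps, each a Python script; the robot and the scene stay as the last script left them, time stands still between calls to the robot, and variables do not carry over. Pictures are saved under pics/ and viewed, at most 10 in all, crops included, and the job is handed in when it is done.

```bash
ls; mkdir -p pics; cat > h.py <<'E'
from cell import *
import numpy as np, cv2
from scipy.spatial.transform import Rotation as R
def frame(n):
    s=get_state(); f=grab_frame(n)
    if n=="wrist":
        T=np.eye(4);T[:3,:3]=R.from_rotvec(s["eef_rot"]).as_matrix();T[:3,3]=s["position"]
        f["cam_to_world"]=T@np.array(f["T_tool_cam"])
    return f
def ray(f,px):
    K=np.array([[f["fx"],0,f["cx"]],[0,f["fy"],f["cy"]],[0,0,1.]])
    p=cv2.undistortPoints(np.array([[px]],float),K,np.array([f["k1"],0,0,0.]))[0,0]
    T=np.array(f["cam_to_world"]);return T[:3,3],T[:3,:3]@np.r_[p,1]
def onz(f,px,z):
    o,d=ray(f,px);return o+d*(z-o[2])/d[2]
def proj(f,P):
    T=np.array(f["cam_to_world"]);c=T[:3,:3].T@(np.array(P)-T[:3,3]);a,b=c[:2]/c[2];k=1+f["k1"]*(a*a+b*b)
    return np.array([f["cx"]+f["fx"]*a*k,f["cy"]+f["fy"]*b*k])
def save(f,n): cv2.imwrite("pics/"+n,f["img"][:,:,::-1])
E
python3 - <<'E'
from h import *
np.set_printoptions(precision=3,suppress=True)
ims=[]
for c in("top","side"):
    f=frame(c);ims.append(f["img"]);save(f,c+"0.png")
    print(c,np.array(f["cam_to_world"])[:3,3])
    for n in("jar_wide","jar_narrow","lid_wide","lid_narrow"):
        for d in tip_of(c,n): 
            z=0
            print(n,"tip",np.round(d["centre"]),round(d["score"],2),onz(f,d["centre"],z))
        for d in silhouettes(c,n):
            ys,xs=np.where(d["mask"]);print("   mask",np.round(d["centre"]),round(d["score"],2),xs.min(),xs.max(),ys.min(),ys.max(),f["img"][d["mask"]].mean(0))
s=get_state();print(s["clock"],s["eef_rot"])
E
```

```text
pics
top [ 0.46  -0.282  1.277]
jar_wide tip [264. 198.] 0.79 [ 0.589 -0.243  0.   ]
   mask [261. 195.] 0.68 248 274 182 208 [84.196 68.456 51.707]
jar_narrow tip [402. 209.] 0.97 [ 0.553 -0.652  0.   ]
jar_narrow tip [357. 176.] 0.92 [ 0.651 -0.52   0.   ]
jar_narrow tip [418. 236.] 0.83 [ 0.472 -0.699  0.   ]
jar_narrow tip [362. 216.] 0.6 [ 0.533 -0.53   0.   ]
jar_narrow tip [328. 208.] 0.57 [ 0.558 -0.429  0.   ]
   mask [426. 236.] 0.96 412 440 225 248 [123.551  65.876  73.914]
   mask [364. 216.] 0.95 352 379 205 227 [158.982  78.098  29.333]
   mask [362. 172.] 0.94 350 375 160 185 [149.285  71.691  26.199]
   mask [408. 206.] 0.89 392 420 195 219 [127.15   61.141  22.93 ]
   mask [328. 209.] 0.8 314 337 197 220 [121.187 101.573  77.492]
lid_wide tip [143. 246.] 0.96 [0.451 0.119 0.   ]
   mask [142. 248.] 0.71 130 153 238 260 [156.084 136.375 106.391]
lid_narrow tip [186. 248.] 0.55 [ 0.445 -0.009  0.   ]
   mask [185. 245.] 0.61 174 193 235 254 [119.142 102.483  79.394]
side [0.568 0.724 0.873]
jar_wide tip [253. 233.] 0.62 [ 0.596 -0.23   0.   ]
   mask [251. 222.] 0.89 2
[... 305 characters left out ...]
0.   ]
jar_narrow tip [251. 233.] 0.16 [ 0.602 -0.23   0.   ]
   mask [267. 181.] 0.88 255 277 163 197 [126.753 112.866  87.604]
   mask [273. 154.] 0.79 263 282 143 173 [180.714  82.382  18.51 ]
   mask [288. 130.] 0.65 278 298 117 146 [126.025  65.304  78.592]
   mask [234. 162.] 0.62 223 243 146 176 [168.218  75.909  16.612]
lid_wide tip [319. 340.] 0.79 [ 0.455  0.123 -0.   ]
lid_wide tip [253. 234.] 0.37 [ 0.597 -0.226  0.   ]
   mask [324. 336.] 0.66 309 339 321 347 [151.355 137.092 107.703]
lid_narrow tip [316. 296.] 0.62 [ 0.448 -0.001  0.   ]
lid_narrow tip [323. 341.] 0.33 [0.448 0.126 0.   ]
   mask [316. 292.] 0.95 302 325 280 301 [129.852 116.912  91.509]
0.9 [3.082 0.61  0.   ]
```

View pics/top0.png

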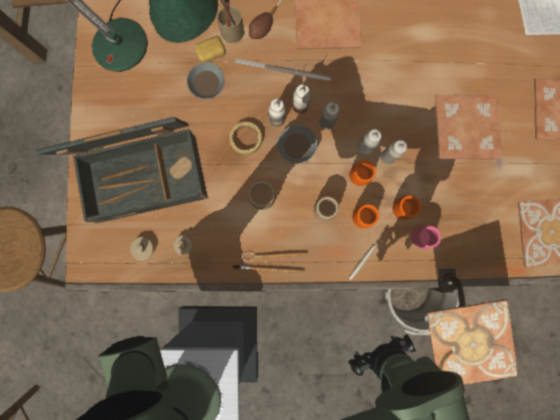

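View pics/side0.png

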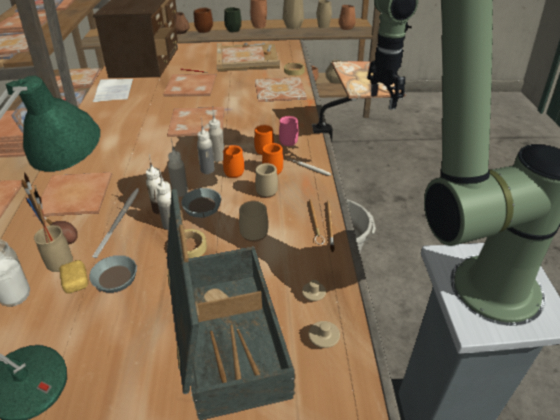

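The top picture shows the candidates. For jar_narrow they are buff (327,208), orange (362,173), (367,216), (407,206) and pink (426,237); I choose buff. For jar_wide it is the shaded buff jar (261,195); the bowls at (297,143) and (246,137) are not jars. The lids are the large one (142,247) and the small one (184,244). The side picture agrees, with jars at (253,222) and (266,181) and lids at (323,335) and (315,290).

Next I look closer with the wrist camera.

```bash
cat > look.py <<'E'
from h import *
np.set_printoptions(precision=4,suppress=True)
DOWN=np.array([np.pi,0,0])
def measure(tag,names):
    f=frame("wrist");save(f,tag+".png")
    for n,z in names:
        for d in tip_of("wrist",n):print(n,"tip",np.round(d["centre"]),round(d["score"],2),onz(f,d["centre"],0))
        for d in silhouettes("wrist",n):
            ys,xs=np.where(d["mask"]);print("  mask",np.round(d["centre"]),round(d["score"],2),xs.min(),xs.max(),ys.min(),ys.max(),f["img"][d["mask"]].mean(0),onz(f,d["centre"],z))
    print(f["cam_to_world"],f["fx"])
E
python3 - <<'E'
from look import *
q=ik([0.52,-0.33,0.30],DOWN);print(q,ik([0.45,0.12,0.1],DOWN))
movep([0.52,-0.33,0.30],DOWN);measure("jars",[("jar_wide",.07),("jar_narrow",.07)])
movep([0.40,0.06,0.25],DOWN);measure("lids",[("lid_wide",.03),("lid_narrow",.03)])
print(get_state()["clock"])
E
python3 - <<'E'
import cv2,numpy as np
a=cv2.imread("pics/jars.png");b=cv2.imread("pics/lids.png")
cv2.imwrite("pics/both.png",cv2.resize(np.vstack([a,b]),(400,600)))
E
```

```text
[-0.6853  0.4216  0.1236  1.2728  0.      2.4563] [ 0.1019  0.3146 -0.5903  0.6659  0.     -3.0397]
jar_wide tip [194.  98.] 0.89 [ 0.5947 -0.2345  0.    ]
  mask [180. 100.] 0.89 139 225 59 136 [134.588  118.6226 100.5401] [ 0.594 -0.235  0.07 ]
jar_narrow tip [552. 197.] 0.94 [ 0.4675 -0.7059  0.    ]
jar_narrow tip [432. 145.] 0.87 [ 0.5371 -0.5351  0.    ]
jar_narrow tip [525. 130.] 0.59 [ 0.5556 -0.6495  0.    ]
jar_narrow tip [437.  40.] 0.56 [ 0.6594 -0.5232  0.    ]
jar_narrow tip [194. 100.] 0.51 [ 0.5923 -0.2338  0.    ]
  mask [352. 137.] 0.91 317 385 104 167 [144.0443 126.6268 106.8604] [ 0.5566 -0.4161  0.07  ]
  mask [452. 155.] 0.86 406 491 124 188 [173.3776  99.9833  58.5949] [ 0.5367 -0.5261  0.07  ]
  mask [463.  33.] 0.65 415 514 0 70 [189.6346 107.5114  61.7038] [ 0.656  -0.5169  0.07  ]
  mask [551. 200.] 0.62 532 559 174 226 [163.294   98.6718 111.8287] [ 0.485  -0.6461  0.07  ]
[[-0.0002 -0.9486 -0.3164  0.6007]
 [-1.      0.0003 -0.0005 -0.3306]
 [ 0.0005  0.3164 -0.9486  0.4428]
 [ 0.      0.      0.      1.    ]] 342.2643912235498
lid_wide tip [220. 126.] 0.65 [0.4485 0.118  0.    ]
  mask [217. 127.] 0.65 185 248 96 159 [212.4748 196.8696 168.2521] [0.4498 0.1165 0.03  ]
lid_narrow tip [327. 116.] 0.89 [ 0.4586 -0.0013  0.    ]
  mask [330. 114.] 0.8 306 358 92 145 [153.1698 138.5541 118.2567] [ 0.4623 -0.0002  0.03  ]
[[-0.0003 -0.9492 -0.3147  0.4822]
 [-1.      0.0005 -0.0007  0.0594]
 [ 0.0008  0.3147 -0.9492  0.3936]
 [ 0.      0.      0.      1.    ]] 342.2643912235498
4.2833
```

View pics/both.png

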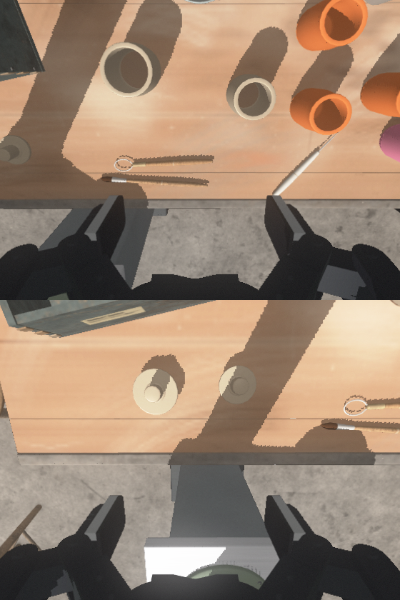

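Both wrist views confirm the choice: the wide buff jar at about (180,100) and the narrow buff jar at (352,137). The large lid is at (217,127) and the small lid at (331,115), both standing plug-down. Now I refine the positions by fitting the projected models to the mask bounds.

```bash
cat > fit.py <<'E'
from look import *
from scipy.optimize import least_squares
t=np.linspace(0,2*np.pi,60)
RINGS={"jar_wide":[(0,.035),(.04,.04),(.085,.037)],"jar_narrow":[(0,.029),(.04,.034),(.085,.031)],
"lid_wide":[(0,.021),(.016,.034),(.022,.034),(.046,.012)],"lid_narrow":[(0,.015),(.016,.028),(.022,.028),(.046,.012)]}
def bbox(f,n,xy,z0=0):
    p=np.array([proj(f,[xy[0]+r*np.cos(a),xy[1]+r*np.sin(a),z+z0]) for z,r in RINGS[n] for a in t])
    return np.r_[p[:,0].min(),p[:,0].max(),p[:,1].min(),p[:,1].max()]
def fit(f,n,bb,x0):
    r=least_squares(lambda v:bbox(f,n,v)-bb,x0);return r.x,r.fun
E
python3 - <<'E'
from fit import *
f=frame("wrist");f0=dict(f)
f["cam_to_world"]=np.array([[-0.0002,-0.9486,-0.3164,0.6007],[-1,0.0003,-0.0005,-0.3306],[0.0005,0.3164,-0.9486,0.4428],[0,0,0,1]])
g=f
print("jw",fit(g,"jar_wide",[139,226,59,137],[.594,-.235]))
print("jn",fit(g,"jar_narrow",[317,386,104,168],[.556,-.415]))
T=frame("top")
print("top jw",fit(T,"jar_wide",[248,275,182,209],[.594,-.235]))
print("top jn",fit(T,"jar_narrow",[314,338,197,221],[.556,-.415]))
print("lw",fit(f0,"lid_wide",[185,249,96,160],[.45,.118]))
print("ln",fit(f0,"lid_narrow",[306,359,92,146],[.46,0]))
print(get_state()["clock"])
for p in([.45,.118],[.46,0],[.594,-.235],[.556,-.415]):
    print(ik([*p,.2],DOWN))
E
```

```text
jw (array([ 0.5949, -0.2367]), array([ 1.2696, -1.5827, -0.1788,  0.1024]))
jn (array([ 0.5559, -0.4166]), array([ 0.1647, -0.1465, -0.6332,  0.6254]))
top jw (array([ 0.591 , -0.2356]), array([-0.4872,  0.5044, -0.9566,  0.9784]))
top jn (array([ 0.5514, -0.418 ]), array([-0.4135,  0.4007, -0.1342,  0.1362]))
lw (array([0.446 , 0.1181]), array([-0.3173,  0.3248, -0.7557,  0.8599]))
ln (array([ 0.4556, -0.0042]), array([-0.4613,  0.4518, -0.4312,  0.5006]))
4.3833
[ 0.0976  0.1961 -0.4538  0.9209  0.     -3.044 ]
[-0.1607  0.1866 -0.4659  0.9183  0.      2.9809]
[-0.4922  0.5115  0.0121  1.0714  0.      2.6494]
[-0.7475  0.6189  0.1957  1.1476  0.      2.3941]
```

Fits agree to about 4 mm. I use the half-turned wrist, which keeps q6 away from its limit, re-measure the lid from there and grasp it.

```bash
cat >> fit.py <<'E'
FL=np.array([0,np.pi,0])
def seen(n,x0,cam="wrist",tol=.03):
    f=frame(cam);best=None
    for d in silhouettes(cam,n):
        ys,xs=np.where(d["mask"])
        x,r=fit(f,n,np.r_[xs.min(),xs.max()+1,ys.min(),ys.max()+1],x0)
        print(cam,n,round(d["score"],2),x,r)
        if best is None and np.hypot(*(x-x0))<tol and abs(r).max()<3: best=x
    return best
def grasp(p,z=.025):
    move_l([*p,.09],.2);move_l([*p,z+.012],.08)
    hit=move_l([*p,z],.03,until_force=4);grab(30)
    s=get_state();print("hit",hit,s["position"],s["finger_gap"],s["grasp_force"],s["contact_force"])
E
python3 - <<'E'
from fit import *
movep([.45,.06,.25],FL)
a=seen("lid_wide",[.448,.118]);b=seen("lid_narrow",[.458,-.003])
movep([.448,.118,.16],FL)
c=seen("lid_wide",[.448,.118]);print(a,b,c)
p=np.mean([x for x in (a,c,np.array([.446,.118])) if x is not None],0);print(p)
grasp(p)
move_l([*p,.05],.06);f=frame("wrist");save(f,"g1.png");print(get_state()["clock"],get_state()["grasp_force"])
E
```

```text
wrist lid_wide 0.83 [0.4475 0.1185] [-0.5832  0.573  -0.2214  0.2809]
wrist lid_narrow 0.82 [ 0.4575 -0.003 ] [-0.4675  0.4768 -0.5291  0.5971]
wrist lid_wide 0.92 [0.4475 0.1187] [-0.2939  0.2935 -0.8107  0.9467]
[0.4475 0.1185] [ 0.4575 -0.003 ] [0.4475 0.1187]
[0.447  0.1184]
hit False [0.447  0.1183 0.0252] 0.2706511715179268 29.303236305713654 [-0.6569 -0.087   2.121 ]
10.9083 29.413209557533264
```

View pics/g1.png

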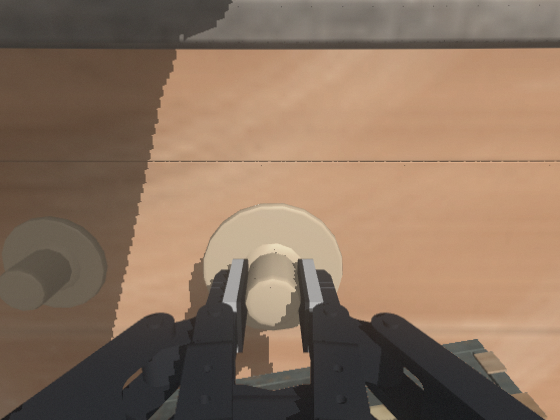

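The lid is held upright by its knob at (272,285), with the flange clear of the fingers. Now re-measure the jars from above and place it.

```bash
cat >> fit.py <<'E'
def place(p,z=.025):
    move_l([*p,.22],.25);move_l([*p,.085+z+.012],.12)
    print(get_state()["position"],get_state()["contact_force"])
    hit=move_l([*p,.069+z-.003],.03,until_force=5)
    s=get_state();print("hit",hit,s["position"],s["contact_force"],s["grasp_force"],s["clock"])
    return hit
E
python3 - <<'E'
from fit import *
move_l([.447,.118,.2],.2)
movep([.60,-.32,.29],FL)
a=seen("jar_wide",[.593,-.236]);b=seen("jar_narrow",[.554,-.417]);print(a,b)
save(frame("wrist"),"j2.png")
p=np.array([.593,-.236]) if a is None else (a+[.593,-.236])/2
print(p);place(p)
save(frame("wrist"),"p1.png")
E
```

```text
wrist jar_wide 0.92 [ 0.5942 -0.2362] [ 0.9648 -0.8512  0.6197 -0.7049]
wrist jar_narrow 0.89 [ 0.5578 -0.5935] [-37.761   48.0071  -4.6021   8.7639]
wrist jar_narrow 0.79 [ 0.5568 -0.4159] [ 0.6628 -0.8263 -0.522   0.4757]
wrist jar_narrow 0.6 [ 0.5341 -0.5305] [-0.4526  0.5739  0.3955 -0.3517]
wrist jar_narrow 0.57 [ 0.6577 -0.5238] [-0.4606  0.5709 -0.3905  0.4014]
[ 0.5942 -0.2362] [ 0.5568 -0.4159]
[ 0.5936 -0.2361]
[ 0.5942 -0.2367  0.123 ] [-0.1519  0.5984 -0.8518]
hit True [ 0.5935 -0.2359  0.094 ] [-0.526   0.5602  3.9521] 29.975881576538086 16.2
```

View pics/p1.png

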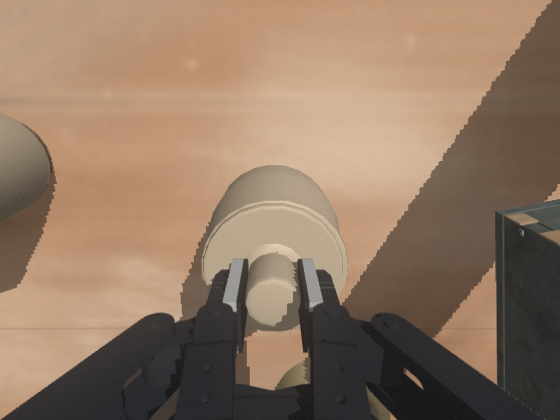

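Contact came at TCP z = 0.094, exactly the seated height, and the flange at (275,245) lies concentric on the rim. Release, then do the small lid.

```bash
python3 - <<'E'
from fit import *
let_go();sleep(.3)
p=get_state()["position"];move_l([p[0],p[1],.12],.06);move_l([p[0],p[1],.25],.2)
movep([.457,-.003,.16],FL)
c=seen("lid_narrow",[.457,-.003]);q=np.array([.457,-.003]) if c is None else c
grasp(q);move_l([*q,.05],.06);move_l([*q,.2],.2)
movep([.60,-.40,.29],FL)
b=seen("jar_narrow",[.5562,-.416],tol=.02)
q=np.array([.5562,-.4162]) if b is None else (b+[.5562,-.4162])/2
print(q);place(q);save(frame("wrist"),"p2.png")
E
```

```text
wrist lid_narrow 0.82 [ 0.4571 -0.0033] [-0.8015  0.8012  0.2921 -0.2699]
hit False [ 0.4572 -0.0033  0.0252] 0.26703302582796 29.508584439754486 [-0.5861  0.509   2.1165]
wrist jar_narrow 0.92 [ 0.6577 -0.5231] [ 0.4519 -0.5553  0.1107 -0.1357]
wrist jar_narrow 0.91 [ 0.482  -0.6512] [-37.8043  48.8771  -4.1319  10.1838]
wrist jar_narrow 0.77 [ 0.5338 -0.5288] [ 0.7259 -0.9119 -0.1085  0.0505]
wrist jar_narrow 0.68 [ 0.5563 -0.4167] [-0.637   0.7173 -0.4795  0.5206]
wrist jar_narrow 0.56 [ 0.558  -0.6424] [-5.742   7.2799  0.1205  0.4714]
[ 0.5563 -0.4164]
[ 0.557  -0.4169  0.1231] [ 0.0662 -0.2481 -1.7055]
hit True [ 0.556  -0.4162  0.094 ] [-0.0505 -0.3112  4.0416] 29.954794049263 27.6917
```

View pics/p2.png

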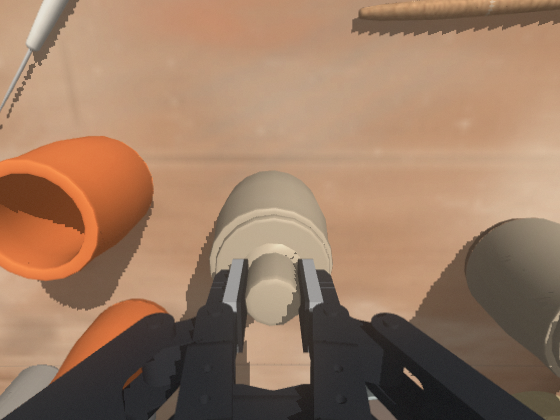

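The small lid is also seated at z = 0.094, with its flange at (272,245) concentric with the buff jar; the orange jars are clear of the fingers. Release, back off and check.

```bash
python3 - <<'E'
from fit import *
let_go();sleep(.3)
p=get_state()["position"];move_l([p[0],p[1],.12],.06);move_l([p[0],p[1],.25],.2)
movep([.58,-.32,.30],FL);save(frame("wrist"),"end.png");print(get_state()["clock"],get_state()["contact_force"])
E
```

```text
30.65 [ 0.6646 -0.4413 -0.2201]
```

View pics/end.png

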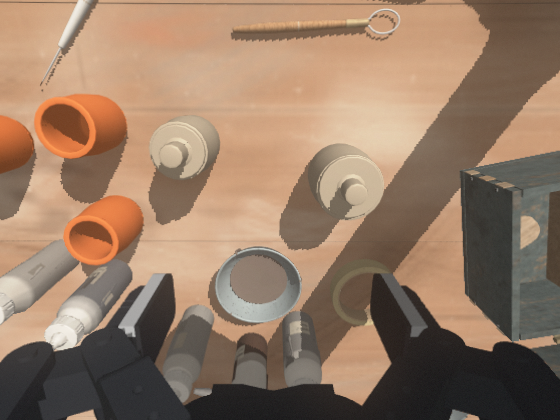

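The small lid at (180,150) and the large lid at (348,185) both sit flat and centred on their jars, and the gripper touches nothing.

```bash
python3 -c "
from cell import *
print(sign_off())"
```

```text
the job is handed in; nothing more can be done
None
```

Both lids are on their matching jars, flat and centred in the last wrist picture, and I handed the job in at about 31 s of the 58 s allowed; the sign-off returned no verdict.

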